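# Fish a dropped lock ring out from under the drying shelf

## Task

A brass tap lock ring has dropped in under the low stainless shelf, somewhere on the rubber mat. Take the flat probe by its grip, reach in under the shelf with it, let the blade down lightly behind the ring until you feel the mat, and draw the ring out over the mat's edge so that it drops into the tray at the mouth; sweep again elsewhere if you miss it. Never bear on the blade with more than about 15 newtons, leave the other things where they are, and finally stand the probe back upright on the bare worktop and let go.

Things in the scene. Friction and masses are not known exactly. Their poses are not given: they have to be found in the camera images.
- shelf: Fixed low stainless shelf, 136 deep (x) x 180 wide (y) x 118 mm high. Origin on the worktop (z = 0) under its middle; +x points inward from the open mouth (x = -65 mm) to the inner face of the closed back wall (x = +65); z up. Solid base 28 high; inner side walls at y = -85 and +85; deck from 110 to 118 high, with 14 mm slots along y.
- mouth (a point): Middle of the shelf's open mouth, on top of the base, 28 mm above the worktop; axes as the shelf's. A fixed black rubber mat covers the base and overhangs the mouth by 6 mm. It is level, but its top is anywhere from 31 to 53 mm above the worktop, different each time and not measured: find it by touch. Pressing the held blade on it builds up some 4 N or more per mm.
- inside (a point): Point 28 mm above the shelf's origin, axes as the shelf's; the lost part lies near it on the mat, its place not measured: a plain brass lock ring lying flat, 44 outside, 32 bore, 6 mm thick, 30 to 55 g, sliding freely. Its centre starts at x = -20 to +22 mm, y = -55 to +55, so at least 20 mm is free between it and the back wall.
- tray: Fixed open aluminium tray directly before the mouth, 110 (along the shelf's x) x 180 x 18 mm high, walls and floor about 4-5 mm. Origin: centre of its underside on the worktop, 127 mm out from the shelf's origin; axes as the shelf's. The ring is to lie in it.
- probe: Loose flat steel probe, 0.25 kg, standing on the worktop. Origin under its upright grip at foot level (z = 0 standing); x from grip to blade, z up. Black grip 22 (x) x 26 (y) mm, 18 to 102 mm high, on a foot 34 x 44 x 18; a strip 22 wide, 14 to 18 mm high, runs to the blade. Pinch the grip from above across x or y; across x it resists tipping better, yet hard pressing tips it.
- probe_blade: The probe's cross blade, rigid with it and with the same origin and axes: a plate 100 wide (y), 4 thick (x = 200 to 204), from 0 to 18 mm high. Its lower edge is level with the foot. It must never be loaded with more than 15 N by anything.
- probe_tip (a point): Middle of the blade's lower edge on the side facing the grip, 200 mm along x from the probe's origin; axes as the probe's.
- bottle: White bottle, 60 dia x 160 mm high, loose, upright; bystander. Origin: centre of its underside.
- strainer: Steel sink strainer, 84 dia x 36 mm high, loose; bystander. Origin: centre of its underside.
- carton: Blue carton 60 x 180 x 50 mm, loose; bystander. Origin: centre of its underside.
Things that resemble listed ones, but are neither listed nor needed, are in the scene too. What is shaped like the probe but blue is not meant.

How it is judged:
On the way, in this order (a step that is already met when the one before it is completed fails the run):
1. the probe's blade is in under the shelf (x of probe_tip in the frame of shelf between 0 and 0.066 m and y of probe_tip in the frame of shelf between -0.085 and 0.085 m and z of probe_tip in the frame of shelf below 0.09 m), for 0.2 s.
2. the ring lies in the tray, and neither the probe nor the robot touches the tray (contact force between tray and anything else above 0.15 N and contact force between tray and probe below 0.05 N and contact force between tray and the arm below 0.05 N and contact force between tray and the fingers below 0.05 N), for 0.2 s.
At the end, for the whole second after the job is handed in: The ring rests in the tray (the tray bears more than 0.15 N, and nothing of the probe or robot), and the probe stands upright (within 0.1 rad) and at rest on the bare worktop, foot and blade less than 6 mm above it, outside the shelf and the tray, released (all of step 2 and height (world z) of each of probe, probe_tip below 0.006 m and angle between probe's own z axis and vertical below 0.1 rad and linear speed of probe below 0.02 m/s); the robot touches nothing.
It fails at once if the probe's blade is loaded with more than 15 N (contact force between probe_blade and anything else above 15 N).
It fails at once if a bystander is moved by more than 20 mm (distance of any of bottle, strainer, carton from where it was at the start of the episode above 0.02 m).
It also fails if it takes over 72 s, if anything falls off the work surface, if the arm or the gripper's body presses on something with over 40 N, if the wrist force passes 120 N, or if a joint passes its speed limit or range.

## Robot

A 6-joint arm with a two-finger parallel gripper is mounted at the origin on the work surface. World frame = base frame: x ahead of the robot, y to its left, z up, the work surface at z = 0. Lengths are in m, angles in rad, forces in N, time in s.
With the tool pointing down it reaches from about 0.4 to 0.825 m from the base axis. Payload 7 kg.
Tool frame: the origin (TCP) lies on the centre line of the jaws, within the pads' length; the fingertips stand 22 mm ahead of it and the grasp point (between the pads) lies 3 mm ahead of it (arm.tcp_to_tips is the distance from the TCP to the fingertips, in m); z points along the fingers, y is the line along which they close (so a half turn about z gives the same grasp; the last joint's range is limited). The gripper opens to 88 mm and grips with 3 to 60 N. Pads are 19 mm wide; open, the fingers measure 130 mm over their backs; the gripper's body (78 mm by 193 mm) begins 47 mm behind the grasp point.
Start: joints at [-1.023, 0.359, 0.012, 0, -1.224, -0.288], TCP at [0.173, -0.652, 0.249] pointing down, gripper open.
Joint ranges: [-3.07, 3.07], [-1.43, 2.12], [-1.02, 1.25], [-3.03, 1.67], [-3.05, -0], [-3.03, 3.03]. Speed limits (rad/s): [2.39, 2.39, 3.01, 3.14, 3.14, 3.14].

## Interface

Orientations are given as [roll, pitch, yaw] about the fixed x, y, z axes, in that order (R = Rz(yaw) Ry(pitch) Rx(roll)).
In Python, from station import arm gives the robot as it stands.
- The arm moves only by the tool jog_arm, never from a script. Its argument "targets" is a list of rows, each an object of numbers: "dx", "dy", "dz": the shift along the tool's x, y, z in mm; "rx", "ry", "rz": the turn, a rotation vector about the tool's x, y, z in rad; "gripper": the closure, from 0 (fully open) to 1 (shut). In form: [{"dx": .., "dy": .., "dz": .., "rx": .., "ry": .., "rz": .., "gripper": ..}, ...]. A call has exactly 8 rows; each row is the pose to reach, as a shift and turn from the pose commanded when the call began, along the tool's axes at that moment; what a row does not reach only later rows make up. A row lasts 1/12 s, in which the tool goes at most 41.7 mm and 7.16 degrees, less where a joint would pass 70% of its speed; a pose out of reach is approached as far as the arm can. A call with a gripper value outside its range is refused whole. The fingers move at their own pace and stop on an object; "force" is the grip in N (left out, the last holds). Time passes only in rows, so rows that repeat a pose let the fingers close, or fill a call up. It gives the time, the measured TCP pose, the force, the opening and the grip force at its end, in the units of the state.
- arm.get_state(): the state, without advancing time (a new reading comes with each control period).
- arm.grab_frame(name): name is "scene" or "top"; returns a dict with "frame" (420x560x3 uint8, red, green, blue), "z_map" (420x560 float32, m along the optical axis (not along the pixel's ray), 0 where there is no reading), "fx", "fy", "cx", "cy" (pixels), "view" (4x4, takes a point from world to camera coordinates). Camera axes: x right, y down, z forward; pixel columns grow to the right and rows downward; lengths in m; the calibration is good to about 2 mm. A picture is of the moment at which its call begins.
- arm.job_done(): hands the job in; it is judged then, once.
The state is a dict: "t": time; "q": joint angles; "qd": joint speeds; "joint_efforts": joint torques, N m; "eef_pos": TCP position; "ee_rot": TCP orientation; "force": force on the tool from outside, world axes, zero at the start; "moment": the same for the moment, N m; "width": finger opening in m; "gripper_force": force on a finger pad.
Only numpy, scipy, OpenCV 4.12 (cv2) and the standard library are available. Lean on these libraries where they do the work, as an engineer would, in place of code of your own. Each camera call takes 0.05 s, during which the arm holds its last target. There are 200 camera calls.

## Working session

There is one attempt and no reset: what is moved stays moved. The work goes in short steps, Python scripts to look and compute and a tool call to move; the robot and the scene stay as the last step left them, time stands still between calls to the robot, and variables do not carry over. Pictures are saved under pics/ and viewed, at most 10 in all, crops included, and the job is handed in when it is done.

Besides the shell and the picture viewer there is one more tool, called as name([rows], argument=value, ...), one row to a line, values as JSON. jog_arm: Moves the arm, as the interface text tells. Its arguments: {"type":"object","properties":{"targets":{"type":"array","items":{"type":"object","properties":{"dx":{"type":"number"},"dy":{"type":"number"},"dz":{"type":"number"},"rx":{"type":"number"},"ry":{"type":"number"},"rz":{"type":"number"},"gripper":{"type":"number"}}}},"force":{"type":"number"}},"required":["targets"]}

```bash
mkdir -p pics
cat > h.py <<'E'
import numpy as np, cv2
from station import arm
def grab(n):
    f=arm.grab_frame(n); return f
def save(f,name,crop=None,s=1):
    im=f["frame"][:,:,::-1]
    if crop: x0,y0,x1,y1=crop; im=im[y0:y1,x0:x1]
    cv2.imwrite("pics/"+name,cv2.resize(im,None,fx=s,fy=s,interpolation=cv2.INTER_CUBIC))
def cloud(f):
    z=f["z_map"]; v,u=np.mgrid[:z.shape[0],:z.shape[1]]
    P=np.stack([(u-f["cx"])/f["fx"]*z,(v-f["cy"])/f["fy"]*z,z,np.ones_like(z)],-1)
    return (P@np.linalg.inv(f["view"]).T)[...,:3]
E
python3 - <<'E'
from h import *
import pickle
for n in ["top","scene"]:
    f=grab(n); save(f,n+"0.png",s=1.4); pickle.dump(f,open(n+".pkl","wb")); print(n,f["fx"],f["view"].round(3).tolist())
s=arm.get_state(); print(s)
E
```

```text
top 528.9264889236144 [[-0.027, -1.0, 0.0, -0.002], [-0.994, 0.027, -0.11, 0.611], [0.109, -0.003, -0.994, 1.01], [0.0, 0.0, 0.0, 1.0]]
scene 424.3859792828191 [[0.845, 0.534, 0.01, -0.469], [0.36, -0.555, -0.75, -0.187], [-0.395, 0.637, -0.661, 1.11], [0.0, 0.0, 0.0, 1.0]]
{'t': 0.1, 'q': array([-1.02293839e+00,  3.59336317e-01,  1.11925441e-02, -2.78695219e-04,
       -1.22411345e+00, -2.88117971e-01]), 'qd': array([-4.37250938e-04, -1.05389346e-03,  1.20624423e-03, -7.40755230e-05,
       -8.55965241e-04, -7.01158041e-04]), 'joint_efforts': array([ 4.11307274e-04, -5.84163344e+01,  2.93749702e+01,  7.01556131e+00,
        1.01276982e-02, -4.60411741e-05]), 'eef_pos': array([ 0.17324514, -0.65199116,  0.24772643]), 'ee_rot': array([ 3.14011753e+00, -1.63936007e-04, -2.88194746e+00]), 'force': array([ 0.40967265, -0.29290335,  0.7956457 ]), 'moment': array([-0.02324181,  0.00589436, -0.03752454]), 'gripper_force': 0.0, 'width': 0.08816480876783472}
```

```bash
ls
```

```text
h.py
pics
scene.pkl
top.pkl
```

View pics/top0.png

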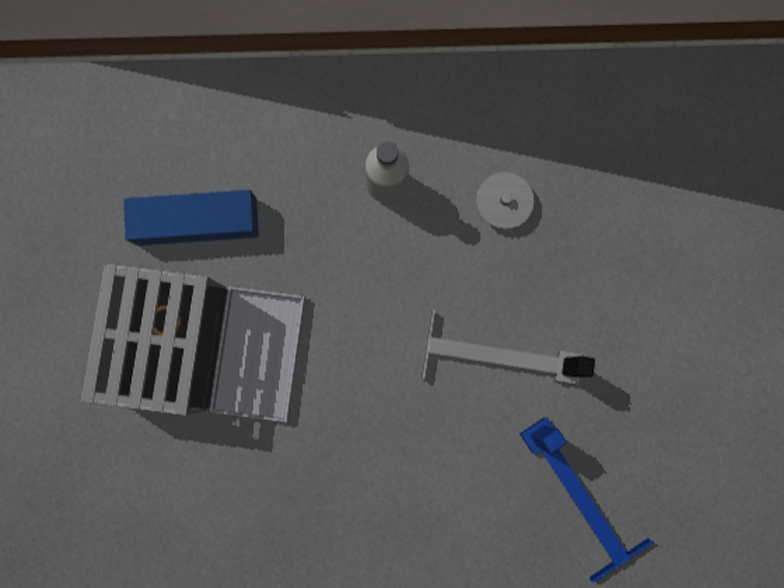

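View pics/scene0.png

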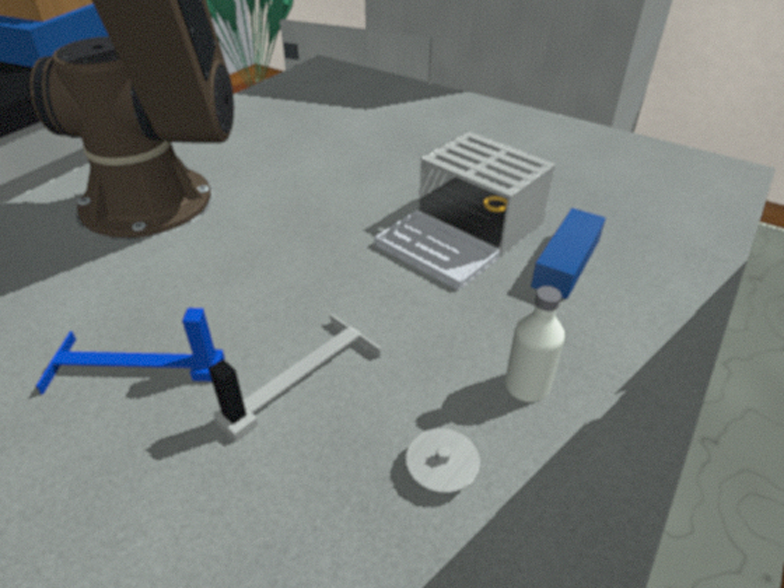

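Top view (picture pixels at 1.4x): two probe-shaped things, one grey steel with a black grip at (577,366) with its blade at (430,346), and a blue one at (540,435). The grey one fits the description, since blue is excluded. The shelf is at (150,340) with its mouth to the right, the ring shows through a slot at (167,320), and the tray is at (260,355).

Run:
```python
from h import *
import pickle
f=pickle.load(open("top.pkl","rb")); P=cloud(f)
def box(m,mask):
    p=P[mask]; r=cv2.minAreaRect((p[:,:2]*1000).astype(np.float32)); 
    print(m,len(p),np.round(r[0],1),np.round(r[1],1),round(r[2],2),"corners",cv2.boxPoints(r).round(0).tolist())
v,u=np.mgrid[:420,:560]
def reg(a,b,c,d): return (u>a/1.4)&(u<c/1.4)&(v>b/1.4)&(v<d/1.4)
Z=P[...,2]
box("deck",reg(70,255,225,425)&(Z>.108)&(Z<.13))
box("tray",reg(212,280,320,430)&(Z>.014)&(Z<.024))
box("carton",reg(110,180,270,250)&(Z>.04))
box("blade",reg(415,305,440,385)&(Z>.010)&(Z<.03))
box("strip",reg(442,330,550,385)&(Z>.010)&(Z<.03))
box("grip",reg(550,345,605,385)&(Z>.092))
box("foot",reg(550,345,605,385)&(Z>.010)&(Z<.025))
box("bottle",reg(360,135,415,205)&(Z>.03)); box("strainer",reg(470,165,545,235)&(Z>.012))
box("blue",reg(510,410,660,585)&(Z>.010))
# ring by colour
im=f["frame"].astype(int); m=reg(100,260,210,410)&(im[...,0]-im[...,2]>25)
print("ring",m.sum(),np.median(P[m],0),u[m].min(),u[m].max(),v[m].min(),v[m].max(), Z[m].round(3).tolist()[:40])
p=P[m];print((p*1000).round(0).tolist())
save(f,"crop0.png",(50,180,430,310),2)
```

```text
deck 5535 [551.3 287.1] [138.3 180.4] 81.48 corners [[452.0, 232.0], [630.0, 205.0], [651.0, 342.0], [472.0, 369.0]]
tray 621 [531.1 161.3] [117.2 180.6] 81.71 corners [[433.0, 116.0], [612.0, 90.0], [629.0, 206.0], [450.0, 232.0]]
carton 2827 [665.  139.1] [434.  142.2] 60.72 corners [[497.0, -15.0], [621.0, -85.0], [833.0, 294.0], [709.0, 363.0]]
blade 193 [535.  -92.8] [20.2 98.7] 79.19 corners [[485.0, -93.0], [582.0, -112.0], [585.0, -92.0], [488.0, -74.0]]
strip 865 [ 518.8 -180.1] [155.9  22.1] 79.2 corners [[493.0, -255.0], [515.0, -259.0], [544.0, -106.0], [523.0, -101.0]]
grip 185 [ 504.  -155.1] [278.7  25.6] 87.9 corners [[486.0, -294.0], [512.0, -295.0], [522.0, -16.0], [496.0, -15.0]]
foot 261 [ 500.  -277.9] [45.3 44.6] 82.26 corners [[475.0, -297.0], [519.0, -303.0], [525.0, -258.0], [481.0, -252.0]]
bottle 1023 [649.1 -18. ] [ 58.5 303.3] 83.76 corners [[495.0, -31.0], [797.0, -64.0], [803.0, -5.0], [502.0, 28.0]]
strainer 1312 [ 648.8 -109. ] [ 82.3 347.4] 45.03 corners [[497.0, -15.0], [743.0, -261.0], [801.0, -203.0], [555.0, 43.0]]
blue 1814 [ 384.1 -207.9] [430.
[... 847 characters left out ...]
5.0, 289.0, 49.0], [595.0, 288.0, 47.0], [595.0, 286.0, 48.0], [582.0, 261.0, 47.0], [580.0, 261.0, 46.0], [578.0, 261.0, 46.0], [576.0, 263.0, 47.0], [576.0, 260.0, 48.0], [574.0, 262.0, 47.0], [574.0, 260.0, 49.0], [573.0, 263.0, 46.0], [571.0, 262.0, 47.0], [569.0, 295.0, 48.0], [567.0, 295.0, 50.0], [567.0, 293.0, 49.0], [565.0, 294.0, 51.0], [565.0, 292.0, 52.0], [566.0, 292.0, 45.0], [566.0, 291.0, 43.0], [564.0, 295.0, 49.0], [563.0, 292.0, 50.0], [564.0, 292.0, 46.0], [563.0, 289.0, 50.0], [563.0, 287.0, 49.0], [564.0, 287.0, 41.0], [562.0, 292.0, 51.0], [562.0, 291.0, 50.0], [562.0, 289.0, 50.0], [562.0, 287.0, 49.0], [561.0, 285.0, 49.0], [560.0, 287.0, 48.0], [560.0, 286.0, 47.0]]
```

View pics/crop0.png

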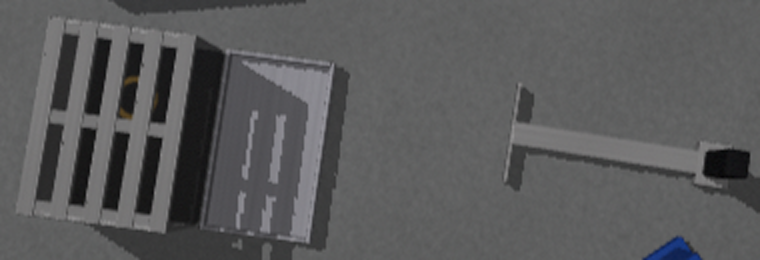

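The enlarged crop shows the grey steel probe with the black grip at (727,163), its blade at (515,135), and the ring through the slots at (137,97). The blue lookalike is only at the bottom edge. I'm going with the grey one.

```bash
cat >> h.py <<'E'
S=np.array([551.3,287.1]); SA=np.deg2rad(81.5)
ex=np.array([np.cos(SA),np.sin(SA)]); ey=np.array([-ex[1],ex[0]])
from scipy.spatial.transform import Rotation as R
def go(x,y,z,ang):  # target TCP mm world, angle of tool y (deg); prints shift in tool axes
    s=arm.get_state(); p=s["eef_pos"]*1000; r=R.from_euler("xyz",s["ee_rot"])
    t=R.from_euler("xyz",[np.pi,0,np.deg2rad(ang+90)])
    print("t",round(s["t"],2),"pos",p.round(1),"d",r.inv().apply(np.array([x,y,z])-p).round(1),"rot",(r.inv()*t).as_rotvec().round(4),"F",s["force"].round(1),"w",round(s["width"]*1000,1))
E
python3 - <<'E'
from h import *
import pickle
f=pickle.load(open("top.pkl","rb")); P=cloud(f); ok=f["z_map"]>0
v,u=np.mgrid[:420,:560]
def reg(a,b,c,d): return ok&(u>a/1.4)&(u<c/1.4)&(v>b/1.4)&(v<d/1.4)
Z=P[...,2]
for n,m in [("grip",reg(550,345,605,385)&(Z>.094)),("foot",reg(550,345,605,385)&(Z>.012)&(Z<.022)),("blade",reg(418,305,440,385)&(Z>.012)),("strip",reg(450,330,540,385)&(Z>.012))]:
    p=P[m]*1000; r=cv2.minAreaRect(p[:,:2].astype(np.float32)); print(n,len(p),np.round(r,1) if 0 else r, np.median(p[:,2]))
go(500,-281,160,79.2)
E
```

```text
grip 179 ((499.59222412109375, -283.01861572265625), (22.13999366760254, 26.053245544433594), 80.67362213134766) 101.24465645159786
foot 248 ((500.06268310546875, -277.862060546875), (45.27025604248047, 44.53546905517578), 82.26346588134766) 17.231424182680975
blade 191 ((535.0076904296875, -92.79833221435547), (20.166690826416016, 98.72864532470703), 79.18690490722656) 17.38143360794986
strip 719 ((519.0162353515625, -178.94949340820312), (128.5581512451172, 22.1265811920166), 79.1909408569336) 17.342637841477384
t 0.1 pos [ 173.2 -652.   247.7] d [-411.1  274.5   88.1] rot [ 0.0014 -0.0005  0.4481] F [ 0.4 -0.3  0.8] w 88.2
```

jog_arm([
  {"dx":-411,"dy":272,"dz":88,"rz":0.448,"gripper":0},
  {"dx":-411,"dy":272,"dz":88,"rz":0.448,"gripper":0},
  {"dx":-411,"dy":272,"dz":88,"rz":0.448,"gripper":0},
  {"dx":-411,"dy":272,"dz":88,"rz":0.448,"gripper":0},
  {"dx":-411,"dy":272,"dz":88,"rz":0.448,"gripper":0},
  {"dx":-411,"dy":272,"dz":88,"rz":0.448,"gripper":0},
  {"dx":-411,"dy":272,"dz":88,"rz":0.448,"gripper":0},
  {"dx":-411,"dy":272,"dz":88,"rz":0.448,"gripper":0},
])

```text
invalid input at $.targets[0]: expected keys dx, dy, dz, rx, ry, rz, gripper
```

```bash
python3 -c "
from h import *
go(499.5,-283,160,79.2)"
```

```text
t 0.1 pos [ 173.2 -652.   247.7] d [-410.1  272.7   88.1] rot [ 0.0014 -0.0005  0.4481] F [ 0.4 -0.3  0.8] w 88.2
```

jog_arm([
  {"dx":-410,"dy":273,"dz":88,"rx":0,"ry":0,"rz":0.448,"gripper":0},
  {"dx":-410,"dy":273,"dz":88,"rx":0,"ry":0,"rz":0.448,"gripper":0},
  {"dx":-410,"dy":273,"dz":88,"rx":0,"ry":0,"rz":0.448,"gripper":0},
  {"dx":-410,"dy":273,"dz":88,"rx":0,"ry":0,"rz":0.448,"gripper":0},
  {"dx":-410,"dy":273,"dz":88,"rx":0,"ry":0,"rz":0.448,"gripper":0},
  {"dx":-410,"dy":273,"dz":88,"rx":0,"ry":0,"rz":0.448,"gripper":0},
  {"dx":-410,"dy":273,"dz":88,"rx":0,"ry":0,"rz":0.448,"gripper":0},
  {"dx":-410,"dy":273,"dz":88,"rx":0,"ry":0,"rz":0.448,"gripper":0},
])

```text
t: 0.77
eef_pos: [0.3885, -0.408, 0.1903]
ee_rot: [3.141, -0.0, 2.953]
force: [1.5, -0.7, -0.0]
width: 0.0876
gripper_force: 0.0
```

```bash
python3 -c "
from h import *
go(499.5,-283,160,79.2)"
```

```text
t 0.77 pos [ 388.5 -408.   190.3] d [-85.7 143.6  30.3] rot [ 0.0001 -0.0002  0.0002] F [ 1.5 -0.7 -0. ] w 87.6
```

jog_arm([
  {"dx":-86,"dy":144,"dz":30,"rx":0,"ry":0,"rz":0,"gripper":0},
  {"dx":-86,"dy":144,"dz":30,"rx":0,"ry":0,"rz":0,"gripper":0},
  {"dx":-86,"dy":144,"dz":30,"rx":0,"ry":0,"rz":0,"gripper":0},
  {"dx":-86,"dy":144,"dz":30,"rx":0,"ry":0,"rz":0,"gripper":0},
  {"dx":-86,"dy":144,"dz":30,"rx":0,"ry":0,"rz":0,"gripper":0},
  {"dx":-86,"dy":144,"dz":30,"rx":0,"ry":0,"rz":0,"gripper":0},
  {"dx":-86,"dy":144,"dz":30,"rx":0,"ry":0,"rz":0,"gripper":0},
  {"dx":-86,"dy":144,"dz":30,"rx":0,"ry":0,"rz":0,"gripper":0},
])

```text
t: 1.43
eef_pos: [0.4985, -0.285, 0.1607]
ee_rot: [-3.142, -0.0, 2.953]
force: [-0.0, -0.5, -0.1]
width: 0.0878
gripper_force: 0.0
```

Run:
```python
from h import *
go(499.5,-283,81,79.2)
f=grab("scene"); save(f,"s1.png",(120,150,320,330),3)
```

```text
t 1.43 pos [ 498.5 -285.   160.7] d [-0.7  2.2 79.7] rot [-0.     -0.0004 -0.0003] F [-0.  -0.5 -0.1] w 87.8
```

View pics/s1.png

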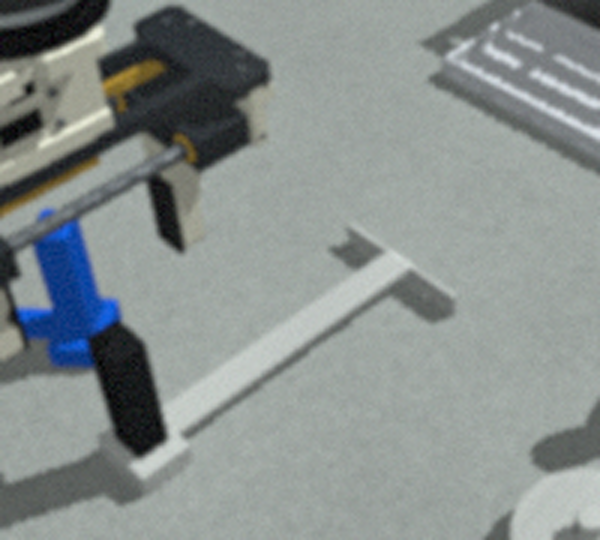

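The jaws straddle the black grip along the strip's line, with the fingertips at (180,240) and the grip top at (120,335). The blue probe stands clear behind. Descending and closing.

jog_arm([
  {"dx":0,"dy":1,"dz":20,"rx":0,"ry":0,"rz":0,"gripper":0},
  {"dx":0,"dy":1,"dz":45,"rx":0,"ry":0,"rz":0,"gripper":0},
  {"dx":0,"dy":1,"dz":65,"rx":0,"ry":0,"rz":0,"gripper":0},
  {"dx":0,"dy":1,"dz":79,"rx":0,"ry":0,"rz":0,"gripper":0},
  {"dx":0,"dy":1,"dz":79,"rx":0,"ry":0,"rz":0,"gripper":0},
  {"dx":0,"dy":1,"dz":79,"rx":0,"ry":0,"rz":0,"gripper":0},
  {"dx":0,"dy":1,"dz":79,"rx":0,"ry":0,"rz":0,"gripper":0.6},
  {"dx":0,"dy":1,"dz":79,"rx":0,"ry":0,"rz":0,"gripper":0.6},
], force=45)

```text
t: 2.15
eef_pos: [0.5, -0.2841, 0.0832]
ee_rot: [-3.141, 0.002, 2.953]
force: [0.5, 0.6, -0.7]
width: 0.0794
gripper_force: 0.0
```

jog_arm([
  {"dx":0,"dy":0,"dz":0,"rx":0,"ry":0,"rz":0,"gripper":0.8},
  {"dx":0,"dy":0,"dz":0,"rx":0,"ry":0,"rz":0,"gripper":1},
  {"dx":0,"dy":0,"dz":0,"rx":0,"ry":0,"rz":0,"gripper":1},
  {"dx":0,"dy":0,"dz":0,"rx":0,"ry":0,"rz":0,"gripper":1},
  {"dx":0,"dy":0,"dz":0,"rx":0,"ry":0,"rz":0,"gripper":1},
  {"dx":0,"dy":0,"dz":0,"rx":0,"ry":0,"rz":0,"gripper":1},
  {"dx":0,"dy":0,"dz":0,"rx":0,"ry":0,"rz":0,"gripper":1},
  {"dx":0,"dy":0,"dz":0,"rx":0,"ry":0,"rz":0,"gripper":1},
], force=45)

```text
t: 2.82
eef_pos: [0.4993, -0.2834, 0.0817]
ee_rot: [3.142, -0.0, 2.953]
force: [-1.0, 0.0, -0.8]
width: 0.0267
gripper_force: 0.0
```

```bash
python3 -c "
from h import *
go(499.5,-283,170,81.5);s=arm.get_state();print(s['force'],s['moment'],s['gripper_force'])"
```

```text
t 2.82 pos [ 499.3 -283.4   81.7] d [ -0.1   0.4 -88.3] rot [ 0.     -0.0001 -0.0398] F [-1.   0.  -0.8] w 26.7
[-0.95314048  0.04524224 -0.76262752] [-0.01498063 -0.04785235 -0.0298998 ] 0.0
```

jog_arm([
  {"dx":0,"dy":0,"dz":0,"rx":0,"ry":0,"rz":0,"gripper":1},
  {"dx":0,"dy":0,"dz":0,"rx":0,"ry":0,"rz":0,"gripper":1},
  {"dx":0,"dy":0,"dz":0,"rx":0,"ry":0,"rz":0,"gripper":1},
  {"dx":0,"dy":0,"dz":0,"rx":0,"ry":0,"rz":0,"gripper":1},
  {"dx":0,"dy":0,"dz":-5,"rx":0,"ry":0,"rz":0,"gripper":1},
  {"dx":0,"dy":0,"dz":-15,"rx":0,"ry":0,"rz":0,"gripper":1},
  {"dx":0,"dy":0,"dz":-25,"rx":0,"ry":0,"rz":0,"gripper":1},
  {"dx":0,"dy":0,"dz":-30,"rx":0,"ry":0,"rz":0,"gripper":1},
])

```text
t: 3.48
eef_pos: [0.5001, -0.2837, 0.1138]
ee_rot: [-3.141, 0.002, 2.954]
force: [0.4, -0.5, -2.3]
width: 0.0218
gripper_force: 45.0
```

jog_arm([
  {"dx":0,"dy":0,"dz":-10,"rx":0,"ry":0,"rz":0,"gripper":1},
  {"dx":0,"dy":0,"dz":-25,"rx":0,"ry":0,"rz":-0.02,"gripper":1},
  {"dx":0,"dy":0,"dz":-40,"rx":0,"ry":0,"rz":-0.04,"gripper":1},
  {"dx":0,"dy":0,"dz":-40,"rx":0,"ry":0,"rz":-0.04,"gripper":1},
  {"dx":0,"dy":0,"dz":-40,"rx":0,"ry":0,"rz":-0.04,"gripper":1},
  {"dx":0,"dy":0,"dz":-40,"rx":0,"ry":0,"rz":-0.04,"gripper":1},
  {"dx":0,"dy":0,"dz":-40,"rx":0,"ry":0,"rz":-0.04,"gripper":1},
  {"dx":0,"dy":0,"dz":-40,"rx":0,"ry":0,"rz":-0.04,"gripper":1},
])

```text
t: 4.15
eef_pos: [0.4988, -0.2833, 0.1508]
ee_rot: [3.141, -0.002, 2.993]
force: [-0.2, 0.5, -1.8]
width: 0.0218
gripper_force: 45.0
```

```bash
cat >> h.py <<'E'
def probe():
    f=grab("top"); P=cloud(f)*1000; ok=f["z_map"]>0; s=arm.get_state(); c=s["eef_pos"]*1000
    t=s["ee_rot"][2]-np.pi/2; d=np.array([np.cos(t),np.sin(t)]); n=np.array([-d[1],d[0]])
    q=P[...,:2]-c[:2]; a=q@d; b=q@n; z=P[...,2]-(c[2]-81)
    m=ok&(np.abs(z-16)<14)&(P[...,2]>20)
    bl=m&(a>185)&(a<225)&(np.abs(b)<70); st=m&(a>105)&(a<180)&(np.abs(b)<25)
    k=np.polyfit(a[st],z[st],1) if st.sum()>20 else None; kb=np.polyfit(a[st],b[st],1) if st.sum()>20 else None
    print("strip z fit",k,"b fit",kb,st.sum()); 
    if bl.sum()>10: print("blade a",np.percentile(a[bl],[2,50,98]).round(1),"b",b[bl].min().round(1),b[bl].max().round(1),"z",np.median(z[bl]).round(1))
    print("F",s["force"].round(2),"M",s["moment"].round(2),"w",s["width"],"gf",s["gripper_force"],"rot",s["ee_rot"].round(3))
    return f
E
python3 - <<'E'
from h import *
f=probe()
L=(S+(-42-200)*ex+(-31)*ey)   # grip start for tip x=-42... out of mouth is tip<-90
L=S+(-110-200)*ex-31*ey
print("pre",L); go(L[0],L[1],145,81.5)
E
```

```text
strip z fit None b fit None 0
F [ 0.48 -0.05 -1.56] M [-0.13 -0.01 -0.02] w 0.021731445649075743 gf 44.997738003730774 rot [ 3.141e+00 -1.000e-03  2.993e+00]
pre [536.13857431 -24.07700939]
t 4.2 pos [ 498.9 -283.3  150.9] d [  1.5 261.9   6. ] rot [ 0.0002 -0.0014 -0.0002] F [ 0.5 -0.1 -1.6] w 21.7
```

Run:
```python
from h import *
f=grab("scene"); g=grab("top"); 
import cv2
a=cv2.resize(f["frame"],(400,300)); b=cv2.resize(g["frame"],(400,300))
cv2.imwrite("pics/s2.png",np.hstack([a,b])[:,:,::-1])
P=cloud(g)*1000
for u,v in [(310,247),(330,250),(350,252),(370,255)]: print(P[v,u].round(0))
```

```text
[515. -53. 564.]
[511. -71. 575.]
[509. -89. 575.]
[ 506. -108.  573.]
```

View pics/s2.png

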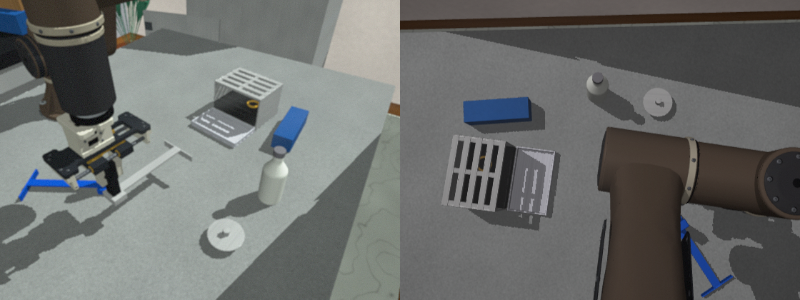

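The left half (scene) shows the probe held and level, with its blade at (178,152) clear of the bottle at (273,180). In the top view the arm hides the probe, so I'll measure it from the scene camera.

```bash
sed -i 's/f=grab("top"); P=cloud(f)\*1000/f=grab("scene"); P=cloud(f)*1000/' h.py
python3 - <<'E'
from h import *
f=probe()
E
```

```text
strip z fit [-1.16149753e-03  1.56921727e+01] b fit [-0.00573664 -2.40913142] 404
blade a [187.1 199.6 203.2] b -52.3 48.0 z 13.9
F [ 0.5  -0.36 -1.78] M [-0.11  0.02 -0.01] w 0.022004337217588123 gf 44.99769866466522 rot [ 3.142e+00 -1.000e-03  2.993e+00]
```

Run:
```python
from h import *
L=S+(-110-200)*ex-19*ey
print("pre",L); go(L[0],L[1],146,81.5)
```

```text
pre [524.27038395 -22.30329645]
t 4.35 pos [ 499.2 -283.4  151.3] d [ 13.7 261.9   5.3] rot [ 0.     -0.0008  0.0001] F [ 0.5 -0.4 -1.8] w 22.0
```

jog_arm([
  {"dx":1,"dy":20,"dz":0,"rx":0,"ry":0,"rz":0,"gripper":1},
  {"dx":3,"dy":52,"dz":1,"rx":0,"ry":0,"rz":0,"gripper":1},
  {"dx":5,"dy":88,"dz":2,"rx":0,"ry":0,"rz":0,"gripper":1},
  {"dx":7,"dy":125,"dz":3,"rx":0,"ry":0,"rz":0,"gripper":1},
  {"dx":9,"dy":162,"dz":4,"rx":0,"ry":0,"rz":0,"gripper":1},
  {"dx":11,"dy":199,"dz":5,"rx":0,"ry":0,"rz":0,"gripper":1},
  {"dx":13,"dy":232,"dz":5,"rx":0,"ry":0,"rz":0,"gripper":1},
  {"dx":14,"dy":252,"dz":5,"rx":0,"ry":0,"rz":0,"gripper":1},
])

```text
t: 5.02
eef_pos: [0.5229, -0.0293, 0.1468]
ee_rot: [3.141, 0.0, 2.995]
force: [-0.5, -0.0, -1.9]
width: 0.0221
gripper_force: 45.0
```

jog_arm([
  {"dx":0,"dy":10,"dz":0,"rx":0,"ry":0,"rz":0,"gripper":1},
  {"dx":0,"dy":10,"dz":0,"rx":0,"ry":0,"rz":0,"gripper":1},
  {"dx":0,"dy":10,"dz":0,"rx":0,"ry":0,"rz":0,"gripper":1},
  {"dx":0,"dy":10,"dz":0,"rx":0,"ry":0,"rz":0,"gripper":1},
  {"dx":0,"dy":10,"dz":0,"rx":0,"ry":0,"rz":0,"gripper":1},
  {"dx":0,"dy":10,"dz":0,"rx":0,"ry":0,"rz":0,"gripper":1},
  {"dx":0,"dy":10,"dz":0,"rx":0,"ry":0,"rz":0,"gripper":1},
  {"dx":0,"dy":10,"dz":0,"rx":0,"ry":0,"rz":0,"gripper":1},
])

```text
t: 5.68
eef_pos: [0.5241, -0.0228, 0.1467]
ee_rot: [-3.142, -0.0, 2.992]
force: [-0.0, -0.0, -3.0]
width: 0.0215
gripper_force: 45.0
```

Run:
```python
from h import *
f=probe(); save(f,"s3.png",(220,60,460,240),3)
L=S+(37-200)*ex-19*ey
go(L[0],L[1],146,81.5)
```

```text
strip z fit [-3.93282102e-03  1.61430481e+01] b fit [-0.00605687 -2.43238988] 233
blade a [186.4 199.2 203. ] b -53.5 48.0 z 12.3
F [-0.3   0.57 -1.65] M [-0.15  0.01 -0.03] w 0.021715393204793765 gf 44.997607469558716 rot [-3.142 -0.     2.993]
t 5.73 pos [524.1 -22.7 146.7] d [  0.  147.4   0.7] rot [-0.     -0.     -0.0006] F [-0.3  0.6 -1.6] w 21.7
```

View pics/s3.png

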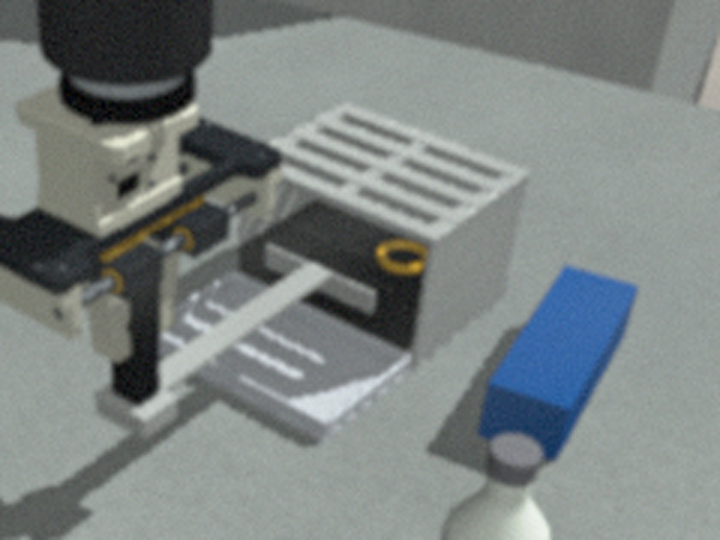

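The blade (at 320,275) is just outside the mouth, and the ring lies inside at (402,257). I'll check the ring's place and height from this camera.

Run:
```python
from h import *
f=grab("scene"); P=cloud(f)*1000; im=f["frame"].astype(int); v,u=np.mgrid[:420,:560]
m=(u>335)&(u<366)&(v>130)&(v<158)&(im[...,0]-im[...,2]>50)&(f["z_map"]>0)
p=P[m]; q=p[:,:2]-S; a=q@ex; b=q@ey
print(len(p),"x",a.min(),a.max(),"y",b.min(),b.max(),"z",np.percentile(p[:,2],[5,25,50,75,95]))
# mat points: dark just around
m=(u>305)&(u<355)&(v>125)&(v<165)&(im.max(-1)<60)&(f["z_map"]>0); p=P[m]; q=p[:,:2]-S; a=q@ex
k=(a>-66)&(a<-10); print("mat z",k.sum(),np.percentile(p[k,2],[5,50,95]))
```

```text
106 x -25.997591900088555 17.144594780557288 y -50.81485964485555 -2.5250321645182927 z [41.80427681 44.41765706 46.6414484  47.94678874 48.67156616]
mat z 382 [40.30716143 42.04666467 43.76734826]
```

jog_arm([
  {"dx":0,"dy":12,"dz":0,"rx":0,"ry":0,"rz":0,"gripper":1},
  {"dx":0,"dy":32,"dz":0,"rx":0,"ry":0,"rz":0,"gripper":1},
  {"dx":0,"dy":55,"dz":0,"rx":0,"ry":0,"rz":0,"gripper":1},
  {"dx":0,"dy":80,"dz":0,"rx":0,"ry":0,"rz":0,"gripper":1},
  {"dx":0,"dy":105,"dz":0,"rx":0,"ry":0,"rz":0,"gripper":1},
  {"dx":0,"dy":127,"dz":0,"rx":0,"ry":0,"rz":0,"gripper":1},
  {"dx":0,"dy":141,"dz":0,"rx":0,"ry":0,"rz":0,"gripper":1},
  {"dx":0,"dy":147,"dz":0,"rx":0,"ry":0,"rz":0,"gripper":1},
])

```text
t: 6.45
eef_pos: [0.5462, 0.1254, 0.1467]
ee_rot: [3.141, 0.0, 2.995]
force: [0.5, -1.0, -2.9]
width: 0.0215
gripper_force: 45.0
```

jog_arm([
  {"dx":0,"dy":0,"dz":0,"rx":0,"ry":0,"rz":0,"gripper":1},
  {"dx":0,"dy":0,"dz":3,"rx":0,"ry":0,"rz":0,"gripper":1},
  {"dx":0,"dy":0,"dz":6,"rx":0,"ry":0,"rz":0,"gripper":1},
  {"dx":0,"dy":0,"dz":9,"rx":0,"ry":0,"rz":0,"gripper":1},
  {"dx":0,"dy":0,"dz":12,"rx":0,"ry":0,"rz":0,"gripper":1},
  {"dx":0,"dy":0,"dz":14,"rx":0,"ry":0,"rz":0,"gripper":1},
  {"dx":0,"dy":0,"dz":14,"rx":0,"ry":0,"rz":0,"gripper":1},
  {"dx":0,"dy":0,"dz":14,"rx":0,"ry":0,"rz":0,"gripper":1},
])

```text
t: 7.12
eef_pos: [0.5458, 0.1228, 0.1326]
ee_rot: [-3.141, -0.0, 2.993]
force: [0.2, 0.1, -2.6]
width: 0.0217
gripper_force: 45.0
```

Run:
```python
from h import *
f=probe()
s=arm.get_state(); q=s["eef_pos"][:2]*1000-S; print("tip",q@ex+200,q@ey,s["eef_pos"][2])
P=cloud(f)*1000; im=f["frame"].astype(int); v,u=np.mgrid[:420,:560]
m=(u>310)&(u<370)&(v>115)&(v<170)&(im[...,0]-im[...,2]>50)&(f["z_map"]>0)
p=P[m]; q=p[:,:2]-S; a=q@ex; b=q@ey
print(len(p),"x",a.min(),a.max(),"y",b.min(),b.max())
```

```text
strip z fit [-1.70122204e-03  1.56051920e+01] b fit [ 1.47819091e-03 -3.35392565e+00] 122
blade a [186.  199.2 224.7] b -15.0 47.3 z 11.9
F [ 0.45  0.06 -1.73] M [-0.16 -0.08 -0.01] w 0.021809454185766637 gf 44.997684359550476 rot [-3.142  0.     2.993]
tip 36.88209004906858 -18.97344535082685 0.13276843030036742
90 x -211.01773286754664 18.276415489379303 y -54.81468807414075 -17.861929815995747
```

jog_arm([
  {"dx":0,"dy":0,"dz":1,"rx":0,"ry":0,"rz":0,"gripper":1},
  {"dx":0,"dy":0,"dz":2,"rx":0,"ry":0,"rz":0,"gripper":1},
  {"dx":0,"dy":0,"dz":3,"rx":0,"ry":0,"rz":0,"gripper":1},
  {"dx":0,"dy":0,"dz":4,"rx":0,"ry":0,"rz":0,"gripper":1},
  {"dx":0,"dy":0,"dz":4,"rx":0,"ry":0,"rz":0,"gripper":1},
  {"dx":0,"dy":0,"dz":4,"rx":0,"ry":0,"rz":0,"gripper":1},
  {"dx":0,"dy":0,"dz":4,"rx":0,"ry":0,"rz":0,"gripper":1},
  {"dx":0,"dy":0,"dz":4,"rx":0,"ry":0,"rz":0,"gripper":1},
])

```text
t: 7.83
eef_pos: [0.5459, 0.1232, 0.1288]
ee_rot: [3.142, 0.0, 2.993]
force: [0.2, 0.1, -1.7]
width: 0.022
gripper_force: 45.0
```

```bash
cat > st.py <<'E'
from h import *
s=arm.get_state(); q=s["eef_pos"][:2]*1000-S; print("tip x,y",(q@ex+200).round(1),(q@ey).round(1),"z",(s["eef_pos"][2]*1000).round(2),"F",s["force"].round(2),"M",s["moment"].round(3),"rot",s["ee_rot"].round(4))
E
python3 st.py
```

```text
tip x,y 37.1 -18.9 z 128.79 F [ 0.19  0.15 -1.65] M [-0.117  0.004 -0.022] rot [3.1416e+00 1.0000e-04 2.9934e+00]
```

jog_arm([
  {"dx":0,"dy":0,"dz":1,"rx":0,"ry":0,"rz":0,"gripper":1},
  {"dx":0,"dy":0,"dz":2,"rx":0,"ry":0,"rz":0,"gripper":1},
  {"dx":0,"dy":0,"dz":2,"rx":0,"ry":0,"rz":0,"gripper":1},
  {"dx":0,"dy":0,"dz":2,"rx":0,"ry":0,"rz":0,"gripper":1},
  {"dx":0,"dy":0,"dz":2,"rx":0,"ry":0,"rz":0,"gripper":1},
  {"dx":0,"dy":0,"dz":2,"rx":0,"ry":0,"rz":0,"gripper":1},
  {"dx":0,"dy":0,"dz":2,"rx":0,"ry":0,"rz":0,"gripper":1},
  {"dx":0,"dy":0,"dz":2,"rx":0,"ry":0,"rz":0,"gripper":1},
])

```text
t: 8.5
eef_pos: [0.5459, 0.1231, 0.1268]
ee_rot: [3.142, 0.0, 2.993]
force: [-0.0, -0.4, -2.3]
width: 0.0218
gripper_force: 45.0
```

```bash
python3 st.py
```

```text
tip x,y 37.0 -18.9 z 126.75 F [-0.01 -0.37 -2.33] M [-0.125 -0.035 -0.03 ] rot [3.1416 0.     2.9934]
```

jog_arm([
  {"dx":0,"dy":0,"dz":0.5,"rx":0,"ry":0,"rz":0,"gripper":1},
  {"dx":0,"dy":0,"dz":1,"rx":0,"ry":0,"rz":0,"gripper":1},
  {"dx":0,"dy":0,"dz":1,"rx":0,"ry":0,"rz":0,"gripper":1},
  {"dx":0,"dy":0,"dz":1,"rx":0,"ry":0,"rz":0,"gripper":1},
  {"dx":0,"dy":0,"dz":1,"rx":0,"ry":0,"rz":0,"gripper":1},
  {"dx":0,"dy":0,"dz":1,"rx":0,"ry":0,"rz":0,"gripper":1},
  {"dx":0,"dy":0,"dz":1,"rx":0,"ry":0,"rz":0,"gripper":1},
  {"dx":0,"dy":0,"dz":1,"rx":0,"ry":0,"rz":0,"gripper":1},
])

```text
t: 9.17
eef_pos: [0.5459, 0.1232, 0.1258]
ee_rot: [3.142, 0.0, 2.993]
force: [-0.3, -0.4, -2.4]
width: 0.0218
gripper_force: 45.0
```

```bash
python3 st.py
```

```text
tip x,y 37.1 -18.9 z 125.79 F [-0.28 -0.41 -2.38] M [-0.096  0.006 -0.009] rot [3.1415e+00 1.0000e-04 2.9934e+00]
```

jog_arm([
  {"dx":0,"dy":0,"dz":0.5,"rx":0,"ry":0,"rz":0,"gripper":1},
  {"dx":0,"dy":0,"dz":1,"rx":0,"ry":0,"rz":0,"gripper":1},
  {"dx":0,"dy":0,"dz":1,"rx":0,"ry":0,"rz":0,"gripper":1},
  {"dx":0,"dy":0,"dz":1,"rx":0,"ry":0,"rz":0,"gripper":1},
  {"dx":0,"dy":0,"dz":1,"rx":0,"ry":0,"rz":0,"gripper":1},
  {"dx":0,"dy":0,"dz":1,"rx":0,"ry":0,"rz":0,"gripper":1},
  {"dx":0,"dy":0,"dz":1,"rx":0,"ry":0,"rz":0,"gripper":1},
  {"dx":0,"dy":0,"dz":1,"rx":0,"ry":0,"rz":0,"gripper":1},
])

```text
t: 9.83
eef_pos: [0.5461, 0.1231, 0.1249]
ee_rot: [3.141, 0.0, 2.993]
force: [-0.4, -1.0, 0.5]
width: 0.0222
gripper_force: 45.0
```

```bash
python3 st.py
```

```text
tip x,y 37.1 -19.1 z 124.92 F [-0.37 -0.99  0.48] M [-0.109  0.033  0.045] rot [3.1414e+00 4.0000e-04 2.9934e+00]
```

jog_arm([
  {"dx":0,"dy":0,"dz":0,"rx":0,"ry":0,"rz":0,"gripper":1},
  {"dx":0,"dy":0,"dz":0,"rx":0,"ry":0,"rz":0,"gripper":1},
  {"dx":0,"dy":0,"dz":0,"rx":0,"ry":0,"rz":0,"gripper":1},
  {"dx":0,"dy":0,"dz":0,"rx":0,"ry":0,"rz":0,"gripper":1},
  {"dx":0,"dy":0,"dz":0,"rx":0,"ry":0,"rz":0,"gripper":1},
  {"dx":0,"dy":0,"dz":0,"rx":0,"ry":0,"rz":0,"gripper":1},
  {"dx":0,"dy":0,"dz":0,"rx":0,"ry":0,"rz":0,"gripper":1},
  {"dx":0,"dy":0,"dz":0,"rx":0,"ry":0,"rz":0,"gripper":1},
])

```text
t: 10.5
eef_pos: [0.546, 0.1231, 0.1248]
ee_rot: [3.142, 0.0, 2.993]
force: [0.0, -1.5, 2.4]
width: 0.0217
gripper_force: 45.0
```

Run:
```python
from h import *
for i in range(5):
    s=arm.get_state(); print(s["t"],s["force"].round(2),s["moment"].round(3)); f=grab("scene")
P=cloud(f)*1000; im=f["frame"].astype(int); v,u=np.mgrid[:420,:560]
probe()
```

```text
10.5 [ 0.01 -1.47  2.41] [-0.163 -0.114  0.015]
10.55 [-0.21 -1.45  2.3 ] [-0.225 -0.12   0.065]
10.6 [ 0.17 -1.84  2.43] [-0.158 -0.08   0.04 ]
10.65 [ 0.39 -1.96  1.95] [-0.182 -0.096 -0.004]
10.7 [-0.24 -3.1   2.14] [-0.186 -0.064 -0.025]
strip z fit [-0.10406036 28.32108668] b fit [-0.08639642  6.93168418] 171
blade a [194.9 200.1 224.7] b -15.2 48.8 z 15.8
F [ 0.21 -2.62  1.18] M [-0.17 -0.1  -0.02] w 0.022022103658036744 gf 45.006805658340454 rot [3.142 0.    2.993]
```

Run:
```python
from h import *
s=arm.get_state(); print(s["t"],s["force"].round(2),s["moment"].round(3))
f=grab("scene"); save(f,"s4.png",(260,70,420,200),4.5)
```

```text
10.8 [ 0.21 -2.62  1.18] [-0.173 -0.099 -0.018]
```

View pics/s4.png

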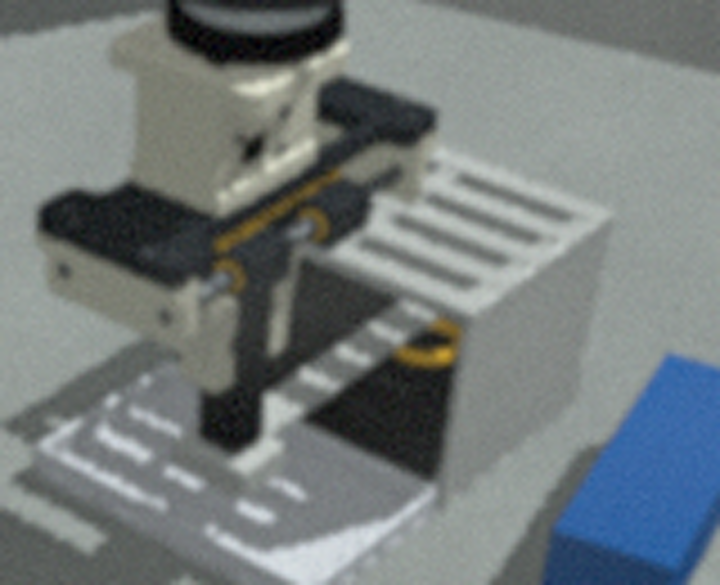

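jog_arm([
  {"dx":0,"dy":-2,"dz":-0.4,"rx":0,"ry":0,"rz":0,"gripper":1},
  {"dx":0,"dy":-6,"dz":-0.4,"rx":0,"ry":0,"rz":0,"gripper":1},
  {"dx":0,"dy":-12,"dz":-0.4,"rx":0,"ry":0,"rz":0,"gripper":1},
  {"dx":0,"dy":-18,"dz":-0.4,"rx":0,"ry":0,"rz":0,"gripper":1},
  {"dx":0,"dy":-24,"dz":-0.4,"rx":0,"ry":0,"rz":0,"gripper":1},
  {"dx":0,"dy":-30,"dz":-0.4,"rx":0,"ry":0,"rz":0,"gripper":1},
  {"dx":0,"dy":-36,"dz":-0.4,"rx":0,"ry":0,"rz":0,"gripper":1},
  {"dx":0,"dy":-40,"dz":-0.4,"rx":0,"ry":0,"rz":0,"gripper":1},
])

```text
t: 11.52
eef_pos: [0.5397, 0.0826, 0.1251]
ee_rot: [-3.141, -0.0, 2.993]
force: [-0.3, 0.7, -0.9]
width: 0.0219
gripper_force: 45.0
```

```bash
cat > rg.py <<'E'
from h import *
import runpy
f=grab("scene")
P=cloud(f)*1000; im=f["frame"].astype(int); v,u=np.mgrid[:420,:560]
q=P[...,:2]-S; a=q@ex; b=q@ey
m=(np.abs(b)<88)&(a>-190)&(a<70)&(im[...,0]-im[...,2]>40)&(f["z_map"]>0)&(P[...,2]<100)
print("ring",m.sum(),"x",np.percentile(a[m],[2,98]).round(0),"y",np.percentile(b[m],[2,98]).round(0),"z",np.percentile(P[m][:,2],[2,50,98]).round(0))
runpy.run_path("st.py")
E
python3 rg.py
```

```text
ring 94 x [-49.  -7.] y [-50. -24.] z [41. 46. 49.]
tip x,y -4.4 -18.6 z 125.11 F [-0.37 -1.33  0.87] M [-0.326  0.     0.007] rot [-3.1411e+00 -5.0000e-04  2.9927e+00]
```

The ring now runs from x -49 to -7 with the tip at -4, so it moves with the blade. Drawing on.

jog_arm([
  {"dx":0,"dy":-4,"dz":0,"rx":0,"ry":0,"rz":0,"gripper":1},
  {"dx":0,"dy":-10,"dz":0,"rx":0,"ry":0,"rz":0,"gripper":1},
  {"dx":0,"dy":-16,"dz":0,"rx":0,"ry":0,"rz":0,"gripper":1},
  {"dx":0,"dy":-22,"dz":0,"rx":0,"ry":0,"rz":0,"gripper":1},
  {"dx":0,"dy":-28,"dz":0,"rx":0,"ry":0,"rz":0,"gripper":1},
  {"dx":0,"dy":-34,"dz":0,"rx":0,"ry":0,"rz":0,"gripper":1},
  {"dx":0,"dy":-40,"dz":0,"rx":0,"ry":0,"rz":0,"gripper":1},
  {"dx":0,"dy":-46,"dz":0,"rx":0,"ry":0,"rz":0,"gripper":1},
])

```text
t: 12.23
eef_pos: [0.533, 0.0374, 0.1251]
ee_rot: [-3.142, -0.0, 2.993]
force: [0.1, -0.0, -1.5]
width: 0.0218
gripper_force: 45.0
```

```bash
python3 rg.py
```

```text
ring 92 x [-95. -54.] y [-50. -22.] z [36. 46. 49.]
tip x,y -50.5 -18.6 z 125.1 F [-0.84 -1.05 -0.45] M [-0.381 -0.103 -0.072] rot [-3.1411e+00 -5.0000e-04  2.9930e+00]
```

jog_arm([
  {"dx":0,"dy":-5,"dz":0,"rx":0,"ry":0,"rz":0,"gripper":1},
  {"dx":0,"dy":-11,"dz":0,"rx":0,"ry":0,"rz":0,"gripper":1},
  {"dx":0,"dy":-17,"dz":0,"rx":0,"ry":0,"rz":0,"gripper":1},
  {"dx":0,"dy":-23,"dz":0,"rx":0,"ry":0,"rz":0,"gripper":1},
  {"dx":0,"dy":-29,"dz":0,"rx":0,"ry":0,"rz":0,"gripper":1},
  {"dx":0,"dy":-35,"dz":0,"rx":0,"ry":0,"rz":0,"gripper":1},
  {"dx":0,"dy":-41,"dz":0,"rx":0,"ry":0,"rz":0,"gripper":1},
  {"dx":0,"dy":-46,"dz":0,"rx":0,"ry":0,"rz":0,"gripper":1},
])

```text
t: 12.95
eef_pos: [0.5273, -0.0077, 0.1261]
ee_rot: [3.14, 0.002, 2.993]
force: [-0.8, 1.4, 5.3]
width: 0.0222
gripper_force: 45.1
```

```bash
python3 rg.py
```

```text
ring 112 x [-102.  -77.] y [-50.  -9.] z [ 6. 25. 45.]
tip x,y -95.7 -19.7 z 126.18 F [-1.66 -0.99  6.9 ] M [1.893 0.13  0.183] rot [3.1405e+00 2.2000e-03 2.9933e+00]
```

The ring has stood on edge between the blade and the mat edge, and the blade load is rising (Fz +7). I'll lift straight up to free it.

jog_arm([
  {"dx":0,"dy":0,"dz":-4,"rx":0,"ry":0,"rz":0,"gripper":1},
  {"dx":0,"dy":0,"dz":-8,"rx":0,"ry":0,"rz":0,"gripper":1},
  {"dx":0,"dy":0,"dz":-12,"rx":0,"ry":0,"rz":0,"gripper":1},
  {"dx":0,"dy":0,"dz":-16,"rx":0,"ry":0,"rz":0,"gripper":1},
  {"dx":0,"dy":0,"dz":-20,"rx":0,"ry":0,"rz":0,"gripper":1},
  {"dx":0,"dy":0,"dz":-20,"rx":0,"ry":0,"rz":0,"gripper":1},
  {"dx":0,"dy":0,"dz":-20,"rx":0,"ry":0,"rz":0,"gripper":1},
  {"dx":0,"dy":0,"dz":-20,"rx":0,"ry":0,"rz":0,"gripper":1},
])

```text
t: 13.67
eef_pos: [0.5262, -0.0074, 0.145]
ee_rot: [-3.141, -0.0, 2.993]
force: [1.0, -0.9, -2.8]
width: 0.0221
gripper_force: 45.0
```

```bash
python3 rg.py
python3 - <<'E'
from h import *
f=grab("scene"); save(f,"s5.png",(250,70,410,200),4.5)
E
```

```text
ring 130 x [-102.  -75.] y [-49.  -5.] z [ 6. 29. 46.]
tip x,y -95.0 -18.7 z 144.9 F [-0.4  -0.33 -2.73] M [-0.084  0.035  0.006] rot [-3.1414e+00 -5.0000e-04  2.9934e+00]
```

View pics/s5.png

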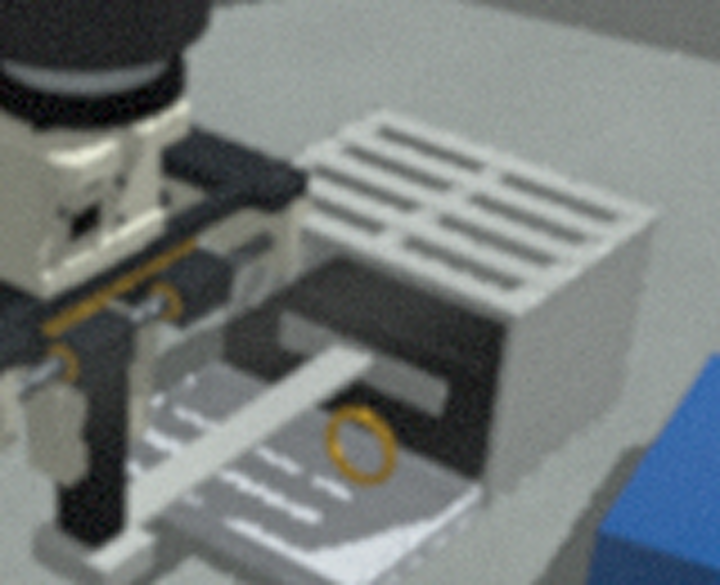

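The ring is out of the shelf. Its lower edge stands on the tray floor at (375,480) and it leans on the mat's front edge at (345,410), at rest, so the tray carries about 3/4 of its weight. The probe is free and level. I'll carry the probe back to its old bare spot.

Run:
```python
from h import *
go(499,-283,145,81.5)
```

```text
t 13.77 pos [526.2  -7.4 144.9] d [-1.380e+01 -2.766e+02 -1.000e-01] rot [-0.0002 -0.0005  0.0002] F [ 0.   0.1 -1.6] w 21.6
```

jog_arm([
  {"dx":0,"dy":-12,"dz":0,"rx":0,"ry":0,"rz":0,"gripper":1},
  {"dx":-1,"dy":-36,"dz":0,"rx":0,"ry":0,"rz":0,"gripper":1},
  {"dx":-3,"dy":-70,"dz":0,"rx":0,"ry":0,"rz":0,"gripper":1},
  {"dx":-5,"dy":-106,"dz":0,"rx":0,"ry":0,"rz":0,"gripper":1},
  {"dx":-7,"dy":-142,"dz":0,"rx":0,"ry":0,"rz":0,"gripper":1},
  {"dx":-9,"dy":-178,"dz":0,"rx":0,"ry":0,"rz":0,"gripper":1},
  {"dx":-11,"dy":-214,"dz":0,"rx":0,"ry":0,"rz":0,"gripper":1},
  {"dx":-13,"dy":-245,"dz":0,"rx":0,"ry":0,"rz":0,"gripper":1},
])

```text
t: 14.43
eef_pos: [0.5021, -0.2541, 0.145]
ee_rot: [-3.141, -0.0, 2.993]
force: [0.8, 0.5, -2.5]
width: 0.0217
gripper_force: 45.0
```

jog_arm([
  {"dx":-1,"dy":-18,"dz":0,"rx":0,"ry":0,"rz":0,"gripper":1},
  {"dx":-1,"dy":-30,"dz":0,"rx":0,"ry":0,"rz":0,"gripper":1},
  {"dx":-1,"dy":-32,"dz":0,"rx":0,"ry":0,"rz":0,"gripper":1},
  {"dx":-1,"dy":-32,"dz":10,"rx":0,"ry":0,"rz":0,"gripper":1},
  {"dx":-1,"dy":-32,"dz":22,"rx":0,"ry":0,"rz":0,"gripper":1},
  {"dx":-1,"dy":-32,"dz":34,"rx":0,"ry":0,"rz":0,"gripper":1},
  {"dx":-1,"dy":-32,"dz":44,"rx":0,"ry":0,"rz":0,"gripper":1},
  {"dx":-1,"dy":-32,"dz":50,"rx":0,"ry":0,"rz":0,"gripper":1},
])

```text
t: 15.1
eef_pos: [0.4988, -0.2822, 0.0934]
ee_rot: [3.141, -0.002, 2.994]
force: [0.2, -0.4, -2.5]
width: 0.022
gripper_force: 45.0
```

```bash
python3 rg.py; python3 -c "
from h import *
probe()
go(499,-283,83,81.5)
f=grab('scene'); save(f,'s6.png',None,1.4)"
```

```text
ring 132 x [-103.  -74.] y [-49.  -6.] z [ 7. 28. 45.]
tip x,y -370.9 -31.9 z 92.79 F [ 0.3  -0.43 -3.64] M [-0.129  0.115 -0.01 ] rot [ 3.1410e+00 -2.9000e-03  2.9943e+00]
strip z fit [2.43695444e-03 1.43992319e+01] b fit [ 0.00710085 -3.61772536] 381
blade a [185.9 199.6 203.4] b -51.8 46.8 z 14.4
F [-0.77 -1.39 -2.06] M [-0.1   0.01  0.02] w 0.021937539173067552 gf 44.99783098697662 rot [ 3.141e+00 -2.000e-03  2.994e+00]
t 15.2 pos [ 498.7 -282.5   93.7] d [-0.4 -0.4 10.7] rot [ 0.0003 -0.0024  0.0011] F [-0.8 -1.4 -2.1] w 21.9
```

View pics/s6.png

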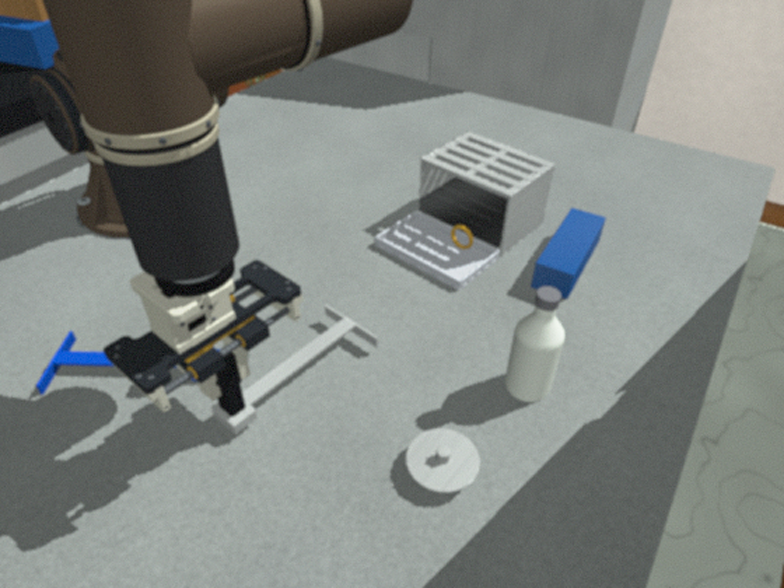

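The ring still rests in the tray at (461,236), the bystanders are undisturbed, and the probe is over its bare spot at (235,415). Lowering the last few millimetres gently.

jog_arm([
  {"dx":0,"dy":0,"dz":3,"rx":0,"ry":0,"rz":0,"gripper":1},
  {"dx":0,"dy":0,"dz":6,"rx":0,"ry":0,"rz":0,"gripper":1},
  {"dx":0,"dy":0,"dz":8,"rx":0,"ry":0,"rz":0,"gripper":1},
  {"dx":0,"dy":0,"dz":9,"rx":0,"ry":0,"rz":0,"gripper":1},
  {"dx":0,"dy":0,"dz":9,"rx":0,"ry":0,"rz":0,"gripper":1},
  {"dx":0,"dy":0,"dz":9,"rx":0,"ry":0,"rz":0,"gripper":1},
  {"dx":0,"dy":0,"dz":9,"rx":0,"ry":0,"rz":0,"gripper":1},
  {"dx":0,"dy":0,"dz":9,"rx":0,"ry":0,"rz":0,"gripper":1},
])

```text
t: 15.92
eef_pos: [0.4994, -0.2835, 0.0863]
ee_rot: [-3.142, 0.0, 2.993]
force: [0.4, -0.3, -2.7]
width: 0.0219
gripper_force: 45.0
```

```bash
python3 st.py
```

```text
tip x,y -372.0 -33.0 z 86.31 F [ 0.45 -0.28 -2.71] M [-0.121  0.05   0.008] rot [-3.1416e+00  2.0000e-04  2.9933e+00]
```

jog_arm([
  {"dx":0,"dy":0,"dz":1,"rx":0,"ry":0,"rz":0,"gripper":1},
  {"dx":0,"dy":0,"dz":2,"rx":0,"ry":0,"rz":0,"gripper":1},
  {"dx":0,"dy":0,"dz":3,"rx":0,"ry":0,"rz":0,"gripper":1},
  {"dx":0,"dy":0,"dz":3,"rx":0,"ry":0,"rz":0,"gripper":1},
  {"dx":0,"dy":0,"dz":3,"rx":0,"ry":0,"rz":0,"gripper":1},
  {"dx":0,"dy":0,"dz":3,"rx":0,"ry":0,"rz":0,"gripper":1},
  {"dx":0,"dy":0,"dz":3,"rx":0,"ry":0,"rz":0,"gripper":1},
  {"dx":0,"dy":0,"dz":3,"rx":0,"ry":0,"rz":0,"gripper":1},
])

```text
t: 16.58
eef_pos: [0.4994, -0.2835, 0.0832]
ee_rot: [3.142, 0.0, 2.993]
force: [-0.3, -0.6, -2.6]
width: 0.0216
gripper_force: 45.0
```

```bash
python3 st.py
```

```text
tip x,y -372.0 -33.0 z 83.18 F [-0.3  -0.63 -2.64] M [-0.148  0.047 -0.011] rot [3.1416e+00 1.0000e-04 2.9934e+00]
```

jog_arm([
  {"dx":0,"dy":0,"dz":0.5,"rx":0,"ry":0,"rz":0,"gripper":1},
  {"dx":0,"dy":0,"dz":1,"rx":0,"ry":0,"rz":0,"gripper":1},
  {"dx":0,"dy":0,"dz":1,"rx":0,"ry":0,"rz":0,"gripper":1},
  {"dx":0,"dy":0,"dz":1,"rx":0,"ry":0,"rz":0,"gripper":1},
  {"dx":0,"dy":0,"dz":1,"rx":0,"ry":0,"rz":0,"gripper":1},
  {"dx":0,"dy":0,"dz":1,"rx":0,"ry":0,"rz":0,"gripper":1},
  {"dx":0,"dy":0,"dz":1,"rx":0,"ry":0,"rz":0,"gripper":1},
  {"dx":0,"dy":0,"dz":1,"rx":0,"ry":0,"rz":0,"gripper":1},
])

```text
t: 17.25
eef_pos: [0.4993, -0.2835, 0.0822]
ee_rot: [-3.142, 0.0, 2.993]
force: [-0.1, -0.3, -2.7]
width: 0.0216
gripper_force: 45.0
```

```bash
python3 st.py
```

```text
tip x,y -372.0 -33.0 z 82.16 F [-0.09 -0.3  -2.7 ] M [-0.146 -0.025 -0.032] rot [-3.1416  0.      2.9934]
```

jog_arm([
  {"dx":0,"dy":0,"dz":0.3,"rx":0,"ry":0,"rz":0,"gripper":1},
  {"dx":0,"dy":0,"dz":0.3,"rx":0,"ry":0,"rz":0,"gripper":1},
  {"dx":0,"dy":0,"dz":0.3,"rx":0,"ry":0,"rz":0,"gripper":0.7},
  {"dx":0,"dy":0,"dz":0.3,"rx":0,"ry":0,"rz":0,"gripper":0.65},
  {"dx":0,"dy":0,"dz":0.3,"rx":0,"ry":0,"rz":0,"gripper":0.5},
  {"dx":0,"dy":0,"dz":0.3,"rx":0,"ry":0,"rz":0,"gripper":0.3},
  {"dx":0,"dy":0,"dz":0.3,"rx":0,"ry":0,"rz":0,"gripper":0.2},
  {"dx":0,"dy":0,"dz":0.3,"rx":0,"ry":0,"rz":0,"gripper":0.1},
], force=5)

```text
t: 17.92
eef_pos: [0.4994, -0.2835, 0.0819]
ee_rot: [-3.142, 0.0, 2.993]
force: [-0.1, 0.1, 0.6]
width: 0.0518
gripper_force: 0.0
```

jog_arm([
  {"dx":0,"dy":0,"dz":0,"rx":0,"ry":0,"rz":0,"gripper":0},
  {"dx":0,"dy":0,"dz":0,"rx":0,"ry":0,"rz":0,"gripper":0},
  {"dx":0,"dy":0,"dz":-10,"rx":0,"ry":0,"rz":0,"gripper":0},
  {"dx":0,"dy":0,"dz":-30,"rx":0,"ry":0,"rz":0,"gripper":0},
  {"dx":0,"dy":0,"dz":-55,"rx":0,"ry":0,"rz":0,"gripper":0},
  {"dx":0,"dy":0,"dz":-75,"rx":0,"ry":0,"rz":0,"gripper":0},
  {"dx":0,"dy":0,"dz":-90,"rx":0,"ry":0,"rz":0,"gripper":0},
  {"dx":0,"dy":0,"dz":-90,"rx":0,"ry":0,"rz":0,"gripper":0},
])

```text
t: 18.58
eef_pos: [0.5012, -0.2842, 0.1764]
ee_rot: [-3.14, 0.006, 2.994]
force: [0.8, -0.0, 0.0]
width: 0.0875
gripper_force: 0.0
```

```bash
python3 rg.py; python3 -c "
from h import *
f=grab('scene'); save(f,'s7.png',(120,90,400,330),2.5)"
```

```text
ring 132 x [-103.  -74.] y [-49.  -6.] z [ 7. 28. 45.]
tip x,y -372.1 -34.1 z 174.5 F [ 0.46 -0.5   0.78] M [-0.063 -0.015 -0.002] rot [-3.1411  0.0043  2.9936]
```

View pics/s7.png

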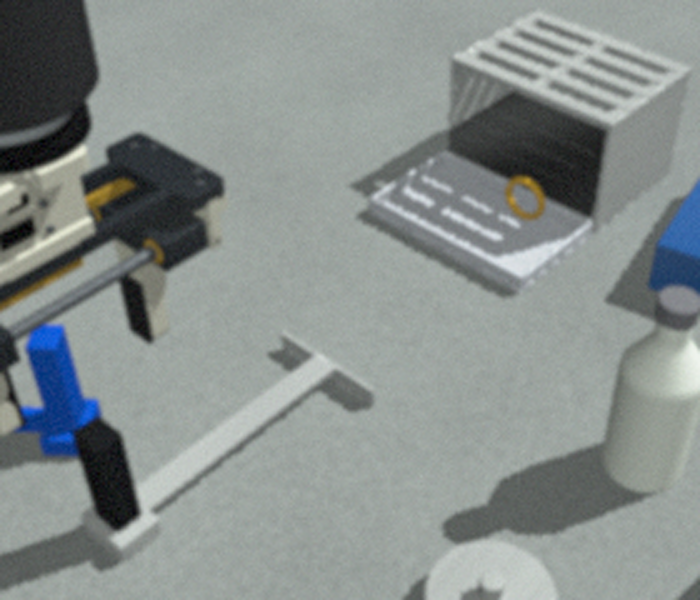

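The probe stands upright and released at (110,490), the jaws are clear above it, and the ring is at rest in the tray at (525,197). Handing in.

```bash
python3 -c "
from h import *
print(arm.job_done())"
```

```text
the job is handed in; nothing more can be done
None
```

I drew the ring out into the tray, stood the probe upright on the bare worktop and released it, and handed the job in with no verdict returned; the ring is not flat but stands on the tray floor leaning on the mat's front edge, with the tray carrying an estimated 60–75% of its weight.

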